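Tighten the loose rub-jar caps and rack the jars

ROBOT

A 6-joint arm with a two-finger parallel gripper is mounted at the origin on the work surface. World frame = base frame: x ahead of the robot, y to its left, z up, the work surface at z = 0. Lengths are in m, angles in rad, forces in N, time in s.
With the tool pointing down it reaches from about 0.35 to 0.775 m from the base axis. Payload 7.3 kg.
Tool frame: the origin (TCP) lies at the centre of the arm's flange, where the gripper is bolted on; the fingertips stand 178 mm ahead of it and the grasp point (between the pads) lies 159 mm ahead of it; z points along the fingers, y is the line along which they close (so a half turn about z gives the same grasp; the last joint's range is limited). The gripper opens to 92 mm and grips with 3 to 60 N. Pads are 19 mm wide; open, the fingers measure 130 mm over their backs; the gripper's body (75 mm by 190 mm) begins 47 mm behind the grasp point.
Start: joints at [-1.451, 0.342, 1.524, -0, 1.275, -0.146], TCP at [0.138, -0.507, 0.405] pointing down, gripper open.
Joint ranges: [-2.53, 2.53], [-0.77, 2.02], [0.04, 2.7], [-1, 4.14], [0.28, 2.66], [-3.11, 3.11]. Speed limits (rad/s): [2.57, 2.57, 3.14, 3.14, 3.14, 3.14].

INTERFACE

Orientations are given as [roll, pitch, yaw] about the fixed x, y, z axes, in that order (R = Rz(yaw) Ry(pitch) Rx(roll)).
In Python, from cell import telemetry, vision, ticket gives the robot as it stands.
- The arm moves only by the shell command python3 -m crank 'ROWS' [FORCE]. ROWS is JSON, a list of rows, each a list of 5 numbers: the gripper command: -1 is shut, 1 is fully open, values between are in proportion, then the shift along the tool's x, y, z in mm, then the turn about the tool's z in rad. In form: [[fingers, dx, dy, dz, roll], ...]. A call has 1 to 12 rows; each row is the pose to reach, as a shift and turn from the pose commanded when the call began, along the tool's axes at that moment; what a row does not reach only later rows make up. A row lasts 1/12 s, in which the tool goes at most 41.7 mm and 7.16 degrees, less where a joint would pass 70% of its speed; a pose out of reach is approached as far as the arm can. A call with a gripper value outside its range is refused whole. The fingers move at their own pace and stop on an object; FORCE is the grip in N (left out, the last holds). Time passes only in rows, so rows that repeat a pose let the fingers close. It gives the time, the measured TCP pose, the force, the opening and the grip force at its end, in the units of the state.
- telemetry.observe(): the state, without advancing time (a new reading comes with each control period).
- vision.read_camera(name): name is "scene" or "top"; returns (picture, depth): 420x560x3 uint8, red, green, blue; 420x560 float32, m along the optical axis (not along the pixel's ray), 0 where there is no reading.
- vision.get_calibration(name): a dict with "camera_matrix" (3x3 intrinsics, pixels), "rvec" (rotation vector, rad) and "tvec" (3), from world to camera coordinates, as OpenCV has them. Camera axes: x right, y down, z forward; pixel columns grow to the right and rows downward; lengths in m; the calibration is good to about 2 mm. A picture is of the moment at which its call begins. get_calibration takes no time and is no camera call.
- ticket.hand_in(): hands the job in; it is judged then, once.
The state is a dict: "time": time; "qpos": joint angles; "qvel": joint speeds; "joint_efforts": joint torques, N m; "tool_pos": TCP position; "tool_rot": TCP orientation; "contact_force": force on the tool from outside, world axes, zero at the start; "torque": the same for the moment, N m; "opening": finger opening in m; "grip_force": force on a finger pad.
Only numpy, scipy, OpenCV 4.12 (cv2) and the standard library are available. Lean on these libraries where they do the work, as an engineer would, in place of code of your own. Each camera call takes 0.05 s, during which the arm holds its last target. There are 200 camera calls.

TASK

The three refilled rub jars stand in the wooden tray, and some of their screw caps were only spun on loosely, which does not show. Tug each cap clockwise to find the loose ones, and screw those fully home while the jar is still in the tray; only then set each jar, without dropping it, in a bay of its own in the tilted steel rack, cap up and base flat on the bay's floor. Leave everything else on the worktop where it is.

Things in the scene. Friction and masses are not known exactly. Their poses are not given: they have to be found in the camera images.
- jar_a: Rub jar, 150 to 300 g, 104 mm tall: square amber-glass body 44 x 44 mm, 68 mm tall, with a blank label; round neck; ribbed round aluminium screw cap, 40 mm in diameter, from 76 to 104 mm above the base. Origin at the centre of the underside, z towards the cap, x and y square to the flat sides. All three look the same.
- cap_a (a joint): Screw cap of jar_a, rad relative to its jar, growing as it is tightened (clockwise seen from above); it does not rise. Turning it takes 0.07 N m, up to a hard stop: fully home. The value at the stop differs from jar to jar (1.1 to 2.3, not known beforehand), so only a twist tells: a loose cap has 0.45 to 1.0 rad still to go, a tight one nothing. It stays where it is left.
- jar_b: Rub jar, 150 to 300 g, 104 mm tall: square amber-glass body 44 x 44 mm, 68 mm tall, with a blank label; round neck; ribbed round aluminium screw cap, 40 mm in diameter, from 76 to 104 mm above the base. Origin at the centre of the underside, z towards the cap, x and y square to the flat sides. All three look the same.
- cap_b (a joint): Screw cap of jar_b, rad relative to its jar, growing as it is tightened (clockwise seen from above); it does not rise. Turning it takes 0.07 N m, up to a hard stop: fully home. The value at the stop differs from jar to jar (1.1 to 2.3, not known beforehand), so only a twist tells: a loose cap has 0.45 to 1.0 rad still to go, a tight one nothing. It stays where it is left.
- jar_c: Rub jar, 150 to 300 g, 104 mm tall: square amber-glass body 44 x 44 mm, 68 mm tall, with a blank label; round neck; ribbed round aluminium screw cap, 40 mm in diameter, from 76 to 104 mm above the base. Origin at the centre of the underside, z towards the cap, x and y square to the flat sides. All three look the same.
- cap_c (a joint): Screw cap of jar_c, rad relative to its jar, growing as it is tightened (clockwise seen from above); it does not rise. Turning it takes 0.07 N m, up to a hard stop: fully home. The value at the stop differs from jar to jar (1.1 to 2.3, not known beforehand), so only a twist tells: a loose cap has 0.45 to 1.0 rad still to go, a tight one nothing. It stays where it is left.
- tray: Wooden refill tray, fixed to the worktop, 84 x 262 x 36 mm, long side along its y. Origin at the centre of its underside, z up. Three square wells, 47 mm wide and 30 mm deep, 84 mm apart along y, hold the jars upright and keep them from spinning; each jar stands on the well's floor 6 mm above the worktop, square to the tray.
- tray_well0 (a point): Centre of the floor of well 0 of the tray (well 1 in the middle, well 0 towards the tray's -y end).
- tray_well1 (a point): Centre of the floor of well 1 of the tray (well 1 in the middle, well 0 towards the tray's -y end).
- tray_well2 (a point): Centre of the floor of well 2 of the tray (well 1 in the middle, well 0 towards the tray's -y end).
- rack_bed: Bed of the fixed steel rack: three bays in a row, tilted 30 degrees, so that jars in it lean with their caps to the robot. Origin: centre of the floor the jars stand on, 36 mm above the worktop. z square to the floor (axis of a racked jar), y along the row, x up the slope. A bay is 52 mm deep (x), 60 wide (y); walls above the floor: robot side 45 mm, far side 30, dividers 26 (10 thick), ends 40.
- rack_bay0 (a point): Centre of the floor of bay 0 of the rack (70 mm apart along the bed's y; bay 1 in the middle, bay 0 towards -y).
- rack_bay1 (a point): Centre of the floor of bay 1 of the rack (70 mm apart along the bed's y; bay 1 in the middle, bay 0 towards -y).
- rack_bay2 (a point): Centre of the floor of bay 2 of the rack (70 mm apart along the bed's y; bay 1 in the middle, bay 0 towards -y).
- ramekin: Bystander: glass ramekin, 76 mm wide, 42 mm tall, between the tray and the rack. Origin under its centre.
- muddler: Bystander: dark wooden muddler, 205 mm long, 38 mm thick, lying along its y in front of the robot. Origin under its middle.
- mill: Bystander: wooden pepper mill, 58 mm wide, 162 mm tall, at the far side. Origin under its centre.
- oil: Bystander: green glass oil bottle, 66 mm wide, 210 mm tall, at the far side. Origin under its centre.
- saltbowl: Bystander: white ceramic bowl, 110 mm wide, 45 mm tall, to the left. Origin under its centre.
- funnel: Bystander: steel funnel standing mouth down, 84 mm wide, 75 mm tall, to the right. Origin under its centre.
- scoop: Bystander: steel spoon, 170 mm long, lying flat at the right front. Origin under its middle.
Not all that is in view belongs to the job. Leave any yellow look-alike of the jar_a alone. What is shaped like the jar_c but blue is not meant.

How it is judged:
By the outcome, as a careful person would: the job done as asked, in the order asked, and still so for the second after the job is handed in, with the robot touching nothing.
It also fails if it takes over 72 s, if anything falls off the work surface, if the arm or the gripper's body presses on something with over 40 N, if the wrist force passes 120 N, or if a joint passes its speed limit or range.

## Working session

There is one attempt and no reset: what is moved stays moved. The work goes in short steps, Python scripts to look and compute and a shell command to move; the robot and the scene stay as the last step left them, time stands still between calls to the robot, and variables do not carry over. Pictures are saved under pics/ and viewed, at most 10 in all, crops included, and the job is handed in when it is done.

```bash
ls; mkdir -p pics; python3 - <<'E'
from cell import telemetry, vision
import cv2,numpy as np
print(telemetry.observe())
for n in("scene","top"):
    p,d=vision.read_camera(n); c=vision.get_calibration(n); print(n,c)
    cv2.imwrite(f"pics/{n}0.png",cv2.resize(p[:,:,::-1],(800,600))); np.savez(f"{n}0.npz",p=p,d=d)
E
```

```text
pics
{'time': 0.0, 'qpos': array([-1.45100149e+00,  3.42716470e-01,  1.52502304e+00,  2.69574290e-06,
        1.27541251e+00, -1.46008891e-01]), 'qvel': array([ 7.47758414e-04, -3.81252239e-05, -3.43891367e-04, -1.27276145e-04,
       -3.46292225e-05,  2.61099996e-04]), 'joint_efforts': array([ 8.73246427e-04, -4.31241417e+01, -2.44219798e+01,  7.18881330e-02,
        5.59620315e-02, -1.31634051e-04]), 'tool_pos': array([ 0.13790995, -0.50641757,  0.4040459 ]), 'tool_rot': array([-3.14005025e+00, -2.29423829e-04,  2.65802760e-01]), 'contact_force': array([ 0.73481518,  0.1282341 , -0.05130887]), 'torque': array([-0.00093795, -0.0159966 , -0.01317692]), 'grip_force': 0.0, 'opening': 0.09179038934469139}
scene {'camera_matrix': array([[387.78629078,   0.        , 276.59964301],
       [  0.        , 387.78629078, 206.12256833],
       [  0.        ,   0.        ,   1.        ]]), 'rvec': array([ 1.55649809,  2.10005294, -0.74327221]), 'tvec': array([ 0.17531998, -0.34900158,  1.53733906])}
top {'camera_matrix': array([[484.38288517,   0.        , 291.64082541],
       [  0.        , 484.38288517, 207.16694584],
       [  0.        ,   0.        ,   1.        ]]), 'rvec': array([ 2.12582176, -2.16211937,  0.17156139]), 'tvec': array([-0.00784592,  0.55068311,  1.71815742])}
```

View pics/scene0.png

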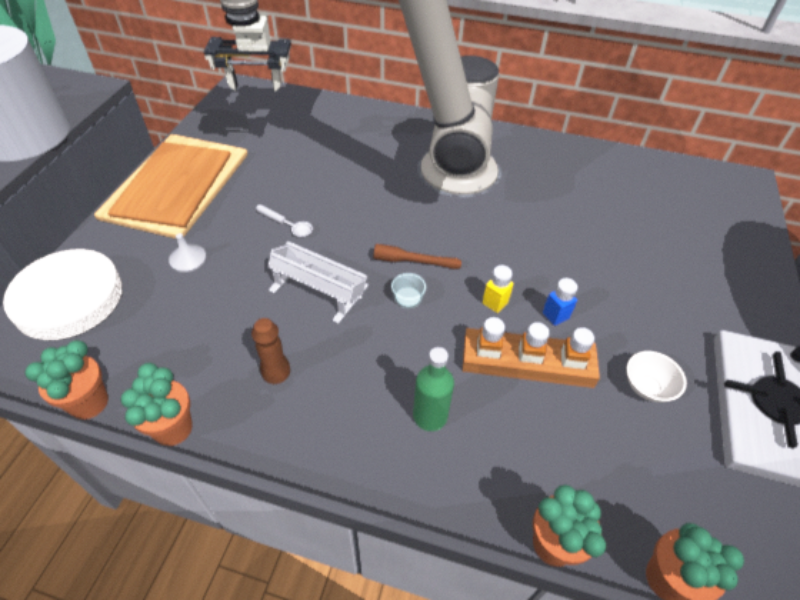

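View pics/top0.png

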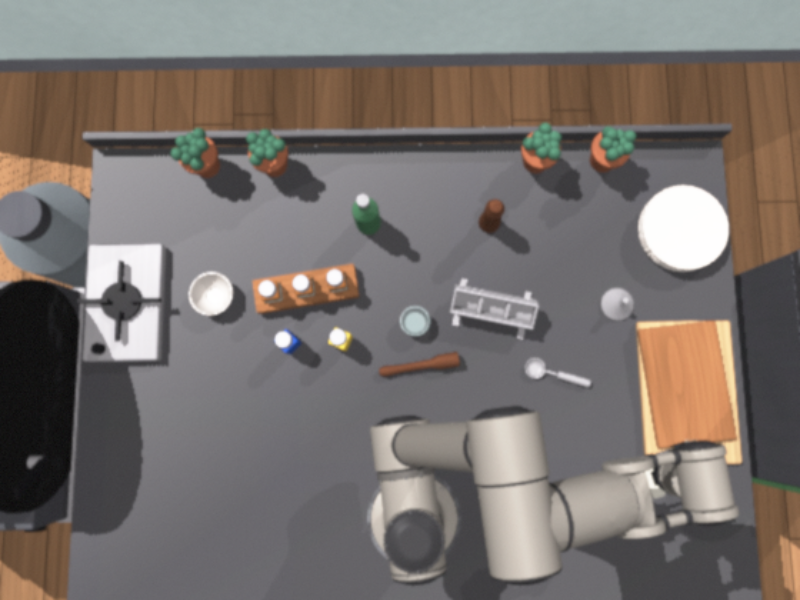

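The top view shows the tray caps at about (267,288), (301,284) and (335,278), and the rack at (495,307). The yellow and blue decoys are at (340,337) and (287,341). I'll take enlarged crops next.

```bash
python3 - <<'E'
import cv2,numpy as np
t=np.load("top0.npz")["p"][:,:,::-1]; s=np.load("scene0.npz")["p"][:,:,::-1]
# crops: top tray [c 170..260, r175..225]
def cr(p,c,r,k): return cv2.resize(p[r:r+300//k if 0 else r+int(300/k),c:c+int(400/k)],(400,300),interpolation=cv2.INTER_CUBIC)
m=np.vstack([np.hstack([cr(t,170,175,4),cr(t,300,180,4)]),np.hstack([cr(s,320,210,4),cr(s,175,160,4)])])
cv2.imwrite("pics/mos.png",m)
E
```

```text
(no output)
```

View pics/mos.png

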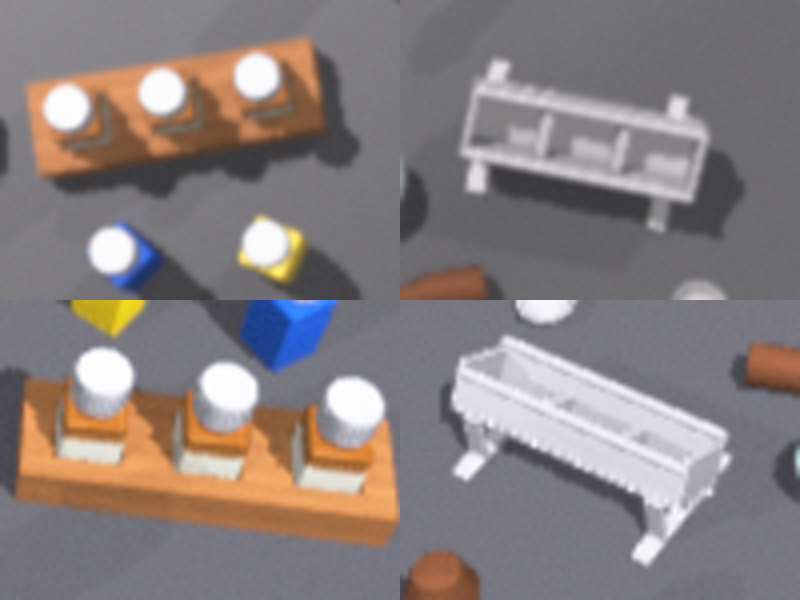

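The crops give clear tray and rack outlines. Next I'll fit the tray and rack poses to the fused depth cloud.

```bash
cat > h.py <<'E'
import numpy as np,cv2
from cell import vision
def cloud(n,p,d):
    c=vision.get_calibration(n);K=c["camera_matrix"];R,_=cv2.Rodrigues(c["rvec"])
    v,u=np.nonzero(d>0);z=d[v,u]
    P=np.stack([(u-K[0,2])/K[0,0]*z,(v-K[1,2])/K[1,1]*z,z],1)
    return (P-c["tvec"].ravel())@R,p[v,u].astype(float)
E
python3 - <<'E'
import numpy as np,cv2
from scipy.optimize import least_squares
from h import cloud
L=[cloud(n,*(lambda z:(z["p"],z["d"]))(np.load(n+"0.npz"))) for n in("scene","top")]
for (P,C),n in zip(L,("scene","top")):
    m=(abs(P[:,0]-.55)<.1)&(abs(P[:,1])<.5)
    print(n,"table z",np.median(P[m&(abs(P[:,2])<.02),2]))
    # tray top
    br=(C[:,0]>C[:,2]*1.6)&(abs(P[:,2]-.036)<.006)&(P[:,1]>.1)&(P[:,1]<.5)&(P[:,0]>.4)&(P[:,0]<.75)
    r=cv2.minAreaRect(P[br,:2].astype(np.float32)); print("tray",br.sum(),r,np.median(P[br,2]))
    w=(abs(P[:,2]-.108)<.006)&(P[:,1]>.1)&(P[:,1]<.5)&(P[:,0]>.35)&(P[:,0]<.8)&(C.min(1)>120)
    Q=P[w].astype(np.float32)
    if len(Q)>5:
        _,lab,cen=cv2.kmeans(Q,5 if n=="x" else 3,None,(3,50,1e-5),5,cv2.KMEANS_PP_CENTERS);print("caps",cen,np.bincount(lab.ravel()))
P=np.vstack([l[0] for l in L]);src=np.r_[np.zeros(len(L[0][0])),np.ones(len(L[1][0]))]
m=(P[:,2]>.03)&(P[:,2]<.14)&(P[:,0]>.42)&(P[:,0]<.75)&(P[:,1]<-.05)&(P[:,1]>-.36)
C=np.vstack([l[1] for l in L]); m&=(np.ptp(C,axis=1)<35)
Q=P[m];print("rack pts",len(Q),Q.min(0),Q.max(0))
t=.004
B=[((-26,26),(-100,100),(-4,0)),((-30,-26),(-104,104),(-4,45)),((26,30),(-104,104),(-4,30)),((-30,30),(100,104),(-4,40)),((-30,30),(-104,-100),(-4,40)),((-26,26),(30,40),(0,26)),((-26,26),(-40,-30),(0,26))]
B=np.array(B)/1000
def bed(p):
    c,s=np.cos(p[2]),np.sin(p[2]);Rz=np.array([[c,-s,0],[s,c,0],[0,0,1]]);a=np.pi/6
    return Rz@np.array([[np.cos(a),0,-np.sin(a)],[0,1,0],[np.sin(a),0,np.cos(a)]])
def dist(p,Q):
    q=(Q-[p[0],p[1],.036])@bed(p);D=[]
    for b in B:
        e=np.maximum(b[:,0]-q,q-b[:,1]);D.append(np.linalg.norm(np.maximum(e,0),axis=1)+np.minimum(e.max(1),0))
    return np.min(D,0)
for nm,S in(("both",Q),("scene",Q[src[m]==0]),("top",Q[src[m]==1])):
  best=None
  for y0 in(-.4,-.2,0):
    r=least_squares(dist,[S[:,0].mean(),S[:,1].mean(),y0],args=(S,),loss="soft_l1",f_scale=.003)
    if best is None or r.cost<best.cost:best=r
  print(nm,len(S),best.x,best.cost,np.percentile(abs(dist(best.x,S)),[50,80,95]))
E
```

```text
scene table z -0.0005669442278343117
tray 1365 ((0.5282219648361206, 0.26200994849205017), (0.19282574951648712, 0.2629188001155853), 9.104033470153809) 0.03518684253744361
caps [[0.57049686 0.35188088 0.10858101]
 [0.5892095  0.22829537 0.1086826 ]
 [0.44642752 0.24235375 0.10366388]] [160 297 150]
top table z 0.0003985830917185053
tray 812 ((0.512690007686615, 0.25924551486968994), (0.21740128099918365, 0.2623901963233948), 8.23909854888916) 0.03585334757411395
caps [[0.57118034 0.30925322 0.10892064]
 [0.440917   0.24861223 0.10596193]
 [0.59037006 0.18592136 0.10873532]] [162 146  87]
rack pts 2651 [ 0.46001468 -0.31912998  0.03002241] [ 0.74948979 -0.09887497  0.13989714]
both 2651 [ 0.53242398 -0.21089098 -0.22874461] 0.06098766497149855 [0.0014211  0.00332135 0.01103411]
scene 1552 [ 0.53341112 -0.21057202 -0.21652043] 0.0068215927106967745 [0.00107675 0.00186639 0.0039459 ]
top 1099 [ 0.53039781 -0.21211845 -0.24307565] 0.053711673619264426 [0.0017402  0.00547697 0.16790422]
```

```bash
python3 - <<'E'
import numpy as np,cv2
from scipy.optimize import least_squares
from h import cloud
L=[cloud(n,*(lambda z:(z["p"],z["d"]))(np.load(n+"0.npz"))) for n in("scene","top")]
B=np.array([((-26,26),(-100,100),(-4,0)),((-30,-26),(-104,104),(-4,45)),((26,30),(-104,104),(-4,30)),((-30,30),(100,104),(-4,40)),((-30,30),(-104,-100),(-4,40)),((-26,26),(30,40),(0,26)),((-26,26),(-40,-30),(0,26))])/1000
def dist(p,Q):
    c,s=np.cos(p[2]),np.sin(p[2]);a=np.pi/6
    M=np.array([[c,-s,0],[s,c,0],[0,0,1]])@np.array([[np.cos(a),0,-np.sin(a)],[0,1,0],[np.sin(a),0,np.cos(a)]])
    q=(Q-[p[0],p[1],.036])@M;D=[]
    for b in B:
        e=np.maximum(b[:,0]-q,q-b[:,1]);D.append(np.linalg.norm(np.maximum(e,0),axis=1)+np.minimum(e.max(1),0))
    return np.min(D,0)
for (P,C),n in zip(L,("scene","top")):
    br=(C[:,0]>C[:,2]*1.6)&(abs(P[:,2]-.036)<.006)&(P[:,1]>.1)&(P[:,1]<.5)&(P[:,0]>.5)&(P[:,0]<.75)
    print(n,"tray",cv2.minAreaRect(P[br,:2].astype(np.float32)))
    w=(abs(P[:,2]-.109)<.004)&(P[:,1]>.1)&(P[:,1]<.5)&(P[:,0]>.51)&(P[:,0]<.8)&(C.min(1)>120)
    Q=P[w].astype(np.float32);_,lab,cen=cv2.kmeans(Q,3,None,(3,50,1e-5),9,cv2.KMEANS_PP_CENTERS);print(cen,np.bincount(lab.ravel()))
    for i in range(3): print("  circ",cv2.minEnclosingCircle(Q[lab.ravel()==i][:,:2].copy()))
    m=(P[:,2]>.02)&(P[:,2]<.115)&(np.hypot(P[:,0]-.53,P[:,1]+.21)<.13)&(np.ptp(C,axis=1)<35)
    S=P[m]
    for k in range(3):
        r=least_squares(dist,[.532,-.211,-.22],args=(S,),loss="soft_l1",f_scale=.002);S=S[abs(dist(r.x,S))<.006]
    print("rack",len(S),r.x,np.percentile(abs(dist(r.x,S)),[50,90]))
E
```

```text
scene tray ((0.5798202157020569, 0.27026665210723877), (0.08875694870948792, 0.26285862922668457), 8.985889434814453)
[[0.58199465 0.26942584 0.10919637]
 [0.59488153 0.18682426 0.10899988]
 [0.56915826 0.3523819  0.10925904]] [134 139 142]
  circ ((0.5801368355751038, 0.27051591873168945), 0.02068942040205002)
  circ ((0.594376802444458, 0.18657268583774567), 0.020311951637268066)
  circ ((0.5685311555862427, 0.35271599888801575), 0.02095269225537777)
rack 1530 [ 0.53321355 -0.21049599 -0.21445393] [0.00105882 0.00260465]
top tray ((0.5775086879730225, 0.26880574226379395), (0.08557984232902527, 0.2620844542980194), 8.81998062133789)
[[0.56567496 0.3496872  0.10923836]
 [0.5906961  0.1855519  0.1092018 ]
 [0.57823247 0.26914042 0.10939306]] [63 70 68]
  circ ((0.5658561587333679, 0.35099905729293823), 0.019933920353651047)
  circ ((0.5906635522842407, 0.1862049102783203), 0.02009354531764984)
  circ ((0.5771414637565613, 0.2678091526031494), 0.020281895995140076)
rack 1115 [ 0.52943365 -0.21137173 -0.21911753] [0.00128792 0.00380079]
```

```bash
cat > go.py <<'E'
import sys,numpy as np
from cell import telemetry
o=telemetry.observe();p=o["tool_pos"];y=o["tool_rot"][2]
R=np.array([[np.cos(y),np.sin(y),0],[np.sin(y),-np.cos(y),0],[0,0,-1]])
for a in sys.argv[1:]:
    t=[float(v) for v in a.split(",")]
    w=(t[3]-y+np.pi)%(2*np.pi)-np.pi
    print(a,"-> d mm",np.round(R.T@(np.array(t[:3])-p)*1000,1),"roll",round(-w,3))
print("t",round(o["time"],2),"pos",p.round(4),"rot",o["tool_rot"].round(3),"q",o["qpos"].round(2),"F",o["contact_force"].round(1),"T",o["torque"].round(3),"open",round(o["opening"],4),"grip",round(o["grip_force"],1))
E
python3 go.py .592,.186,.30,.65
```

```text
.592,.186,.30,.65 -> d mm [ 620.  -548.9  104.1] roll -0.384
t 0.1 pos [ 0.1379 -0.5064  0.4041] rot [-3.14  -0.     0.266] q [-1.45  0.34  1.52  0.    1.28 -0.15] F [-0.2  0.3 -0.5] T [-0.018  0.017  0.042] open 0.0919 grip 0.0
```

```bash
python3 -m crank '[[0.5,620,-549,20,0],[0.5,620,-549,20,0],[0.5,620,-549,20,0],[0.5,620,-549,20,0],[0.5,620,-549,20,0],[0.5,620,-549,20,0],[0.5,620,-549,20,0],[0.5,620,-549,20,0],[0.5,620,-549,20,0],[0.5,620,-549,20,0],[0.5,620,-549,20,0],[0.5,620,-549,20,0]]' 15; python3 go.py .592,.186,.38,.65
```

```text
time: 1.1
tool_pos: [0.4125, -0.0864, 0.3925]
tool_rot: [3.141, 0.0, 0.266]
contact_force: [0.2, 0.3, 0.2]
opening: 0.0688
grip_force: 0.0
.592,.186,.38,.65 -> d mm [ 244.7 -215.7   12.5] roll -0.384
t 1.1 pos [ 0.4125 -0.0864  0.3925] rot [3.141 0.    0.266] q [-0.39  0.16  1.8  -0.    1.17  0.92] F [0.2 0.3 0.2] T [-0.003 -0.016 -0.021] open 0.0688 grip 0.0
```

```bash
python3 -m crank '[[0.5,245,-216,92,-0.384],[0.5,245,-216,92,-0.384],[0.5,245,-216,92,-0.384],[0.5,245,-216,92,-0.384],[0.5,245,-216,92,-0.384],[0.5,245,-216,92,-0.384],[0.5,245,-216,92,-0.384],[0.5,245,-216,92,-0.384],[0.5,245,-216,92,-0.384],[0.5,245,-216,92,-0.384],[0.5,245,-216,92,-0.384],[0.5,245,-216,92,-0.384]]'; python3 go.py .592,.1862,.255,.65; python3 - <<'E'
from cell import vision
import cv2,numpy as np
a=[vision.read_camera(n)[0][:,:,::-1] for n in("scene","top")]
cv2.imwrite("pics/c1.png",np.hstack([cv2.resize(a[0][160:290,310:440],(400,400)),cv2.resize(a[1][150:250,165:265],(400,400))]))
E
```

```text
time: 2.1
tool_pos: [0.5912, 0.1832, 0.3009]
tool_rot: [3.141, 0.001, 0.649]
contact_force: [-0.2, 0.1, 0.6]
opening: 0.0687
grip_force: 0.0
.592,.1862,.255,.65 -> d mm [ 2.4 -1.9 45.9] roll -0.001
t 2.1 pos [0.5912 0.1832 0.3009] rot [3.141e+00 1.000e-03 6.490e-01] q [ 0.18  0.6   1.39 -0.    1.15  1.1 ] F [-0.2  0.1  0.6] T [-0.055 -0.011  0.035] open 0.0687 grip 0.0
```

View pics/c1.png

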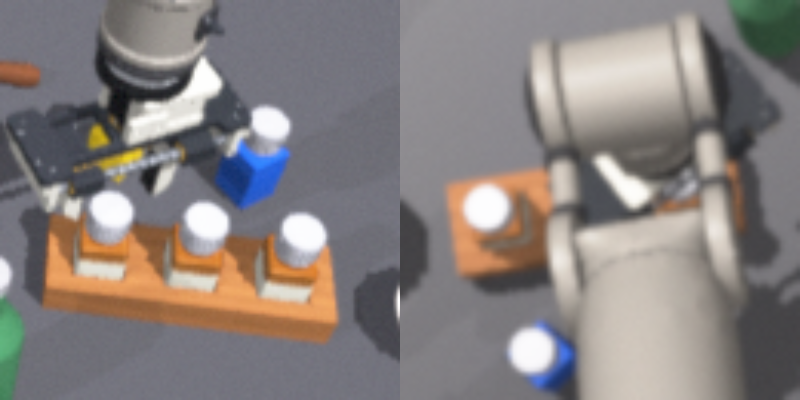

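The gripper is over the well-0 cap, which is at about (110,215) in the left crop, with the fingers clear of the neighbouring cap. I'll descend, grip and tug.

```bash
python3 -m crank '[[0.5,2,-2,23,0],[0.5,2,-2,46,0],[0.5,2,-2,46,0],[-1,2,-2,46,0],[-1,2,-2,46,0],[-1,2,-2,46,0],[-1,2,-2,46,0],[-1,2,-2,46,0],[-1,2,-2,46,0]]' 15; python3 go.py;python3 -m crank '[[-1,0,0,0,0.08],[-1,0,0,0,0.16],[-1,0,0,0,0.16]]'; python3 go.py; python3 -m crank '[[-1,0,0,0,0.08],[-1,0,0,0,0.16],[-1,0,0,0,0.16]]'; python3 go.py
```

```text
time: 2.95
tool_pos: [0.5922, 0.1872, 0.2557]
tool_rot: [3.141, -0.002, 0.65]
contact_force: [-0.4, 0.3, 3.5]
opening: 0.0395
grip_force: 15.0
t 2.95 pos [0.5922 0.1872 0.2557] rot [ 3.141e+00 -2.000e-03  6.500e-01] q [0.18 0.66 1.43 0.   1.05 1.1 ] F [-0.4  0.3  3.5] T [-0.013  0.101  0.012] open 0.0395 grip 15.0
time: 3.2
tool_pos: [0.5923, 0.1871, 0.2556]
tool_rot: [3.141, -0.002, 0.487]
contact_force: [-0.8, 0.9, 5.6]
opening: 0.0396
grip_force: 15.0
t 3.2 pos [0.5923 0.1871 0.2556] rot [ 3.141e+00 -2.000e-03  4.870e-01] q [ 0.18  0.66  1.43 -0.    1.05  1.27] F [-0.8  0.9  5.6] T [-0.15  -0.022 -0.066] open 0.0396 grip 15.0
time: 3.45
tool_pos: [0.5924, 0.187, 0.2557]
tool_rot: [3.141, -0.002, 0.328]
contact_force: [0.4, -0.4, 4.9]
opening: 0.0402
grip_force: 15.0
t 3.45 pos [0.5924 0.187  0.2557] rot [ 3.141e+00 -2.000e-03  3.280e-01] q [ 0.18  0.66  1.43 -0.    1.05  1.43] F [ 0.4 -0.4  4.9] T [-0.235 -0.003 -0.078] open 0.0402 grip 15.0
```

```bash
python3 -m crank '[[-1,0,0,0,0.1],[-1,0,0,0,0.2],[-1,0,0,0,0.2]]'; python3 go.py|tail -1; python3 -m crank '[[-1,0,0,0,0.1],[-1,0,0,0,0.2],[-1,0,0,0,0.2]]' >/dev/null; python3 go.py|tail -1;  python3 -m crank '[[-1,0,0,0,0.1],[-1,0,0,0,0.2],[-1,0,0,0,0.2]]'>/dev/null; python3 go.py|tail -1
```

```text
time: 3.7
tool_pos: [0.5924, 0.1868, 0.2557]
tool_rot: [3.141, -0.002, 0.127]
contact_force: [-0.1, -1.6, 5.9]
opening: 0.0395
grip_force: 15.0
t 3.7 pos [0.5924 0.1868 0.2557] rot [ 3.141e+00 -2.000e-03  1.270e-01] q [ 0.18  0.66  1.43 -0.    1.05  1.63] F [-0.1 -1.6  5.9] T [-0.38  -0.031 -0.041] open 0.0395 grip 15.0
t 3.95 pos [0.5924 0.1867 0.2556] rot [ 3.141e+00 -2.000e-03 -7.300e-02] q [ 0.18  0.66  1.43 -0.    1.05  1.83] F [-0.4 -0.9  5.5] T [-0.321  0.011 -0.094] open 0.0399 grip 15.0
t 4.2 pos [0.5924 0.1866 0.2557] rot [ 3.141e+00 -2.000e-03 -2.730e-01] q [ 0.18  0.66  1.43 -0.    1.05  2.03] F [ 0.6 -1.7  5.7] T [-0.418  0.006 -0.061] open 0.0397 grip 15.0
```

```bash
python3 -m crank '[[-1,0,0,0,0.1],[-1,0,0,0,0.15],[-1,0,0,0,0.15]]' 30 >/dev/null; python3 go.py|tail -1; python3 -m crank '[[-1,0,0,0,0.1],[-1,0,0,0,0.15],[-1,0,0,0,0.15]]' >/dev/null; python3 go.py|tail -1; python3 -c "
from cell import telemetry;print(telemetry.observe()['joint_efforts'])"
```

```text
t 4.45 pos [0.5922 0.1864 0.2557] rot [ 3.141e+00 -2.000e-03 -4.190e-01] q [ 0.18  0.66  1.43 -0.    1.05  2.17] F [-1.6 -3.   6.7] T [-0.706  0.307  0.282] open 0.0393 grip 30.0
t 4.7 pos [0.5925 0.1862 0.2555] rot [ 3.141e+00 -3.000e-03 -5.690e-01] q [ 0.18  0.66  1.43 -0.    1.05  2.32] F [ 0.7 -5.3  5.5] T [-0.879  0.005  0.567] open 0.0395 grip 30.0
[  2.6894512  -52.4292469  -20.26647985   1.67439513  -0.29080658
   1.33165408]
```

```bash
python3 -m crank '[[0.5,0,0,0,0],[0.5,0,0,0,0],[0.5,0,0,0,0],[0.5,0,0,-25,0],[0.5,0,0,-46,0],[0.5,0,0,-46,0]]'>/dev/null; python3 go.py .579,.269,.30,.65
```

```text
.579,.269,.30,.65 -> d mm [-55.7 -61.1   4.6] roll -1.219
t 5.2 pos [0.5929 0.1875 0.3046] rot [-3.137 -0.005 -0.569] q [0.18 0.6  1.38 0.   1.15 2.32] F [-0.3 -0.2  0.6] T [ 0.063  0.003 -0.013] open 0.0684 grip 0.0
```

```bash
python3 -m crank '[[0.5,-28,-30,0,-0.11],[0.5,-56,-61,3,-0.22],[0.5,-56,-61,3,-0.34],[0.5,-56,-61,3,-0.46],[0.5,-56,-61,3,-0.58],[0.5,-56,-61,3,-0.7],[0.5,-56,-61,3,-0.82],[0.5,-56,-61,3,-0.94],[0.5,-56,-61,3,-1.06],[0.5,-56,-61,3,-1.18],[0.5,-56,-61,3,-1.22],[0.5,-56,-61,3,-1.22]]'>/dev/null; python3 go.py .579,.269,.255,.65
```

```text
.579,.269,.255,.65 -> d mm [ 1.3  0.7 41.8] roll 0.002
t 6.2 pos [0.5776 0.2688 0.2968] rot [-3.141e+00  1.000e-03  6.520e-01] q [0.32 0.64 1.34 0.   1.17 1.23] F [1.2 0.9 0.8] T [-0.084 -0.018 -0.038] open 0.069 grip 0.0
```

```bash
python3 -m crank '[[0.5,1,1,21,0],[0.5,1,1,42,0],[0.5,1,1,42,0],[-1,1,1,42,0],[-1,1,1,42,0],[-1,1,1,42,0],[-1,1,1,42,0],[-1,1,1,42,0],[-1,1,1,42,0]]' 30 >/dev/null; python3 go.py;python3 -m crank '[[-1,0,0,0,0.06],[-1,0,0,0,0.12],[-1,0,0,0,0.12]]' >/dev/null; python3 go.py; python3 -m crank '[[-1,0,0,0,0.06],[-1,0,0,0,0.1],[-1,0,0,0,0.1]]'>/dev/null; python3 go.py
```

```text
t 6.95 pos [0.5793 0.2686 0.2565] rot [ 3.141e+00 -2.000e-03  6.500e-01] q [0.31 0.68 1.37 0.   1.08 1.24] F [0.8 0.1 2.7] T [-0.009  0.003 -0.004] open 0.0394 grip 30.0
t 7.2 pos [0.5792 0.2689 0.2565] rot [ 3.142e+00 -2.000e-03  5.290e-01] q [0.31 0.68 1.37 0.   1.08 1.36] F [-1.3  1.7  4. ] T [0.407 0.293 0.58 ] open 0.0393 grip 30.0
t 7.45 pos [0.5795 0.269  0.2565] rot [-3.141e+00 -3.000e-03  4.310e-01] q [0.31 0.68 1.37 0.   1.08 1.45] F [-0.2  3.8  3.5] T [ 0.664 -0.036  0.648] open 0.0394 grip 30.0
```

The well-1 cap is tight, so I move on to well 2.

```bash
python3 -m crank '[[0.5,0,0,0,0],[0.5,0,0,0,0],[0.5,0,0,0,0],[0.5,0,0,-25,0],[0.5,0,0,-44,0],[0.5,0,0,-44,0]]'>/dev/null; python3 go.py .567,.3515,.30,.65
```

```text
.567,.3515,.30,.65 -> d mm [ 22.7 -81.    3.3] roll -0.22
t 7.95 pos [0.5801 0.2684 0.3033] rot [ 3.141 -0.006  0.43 ] q [ 0.31  0.63  1.33 -0.    1.18  1.45] F [1.7 0.8 0.3] T [ 0.045 -0.052 -0.024] open 0.0685 grip 0.0
```

```bash
python3 -m crank '[[0.5,12,-40,0,-0.1],[0.5,23,-80,3,-0.2],[0.5,23,-80,3,-0.22],[0.5,23,-80,3,-0.22],[0.5,23,-80,25,-0.22],[0.5,23,-80,45,-0.22],[0.5,23,-80,45,-0.22],[0.5,23,-80,45,-0.22]]'>/dev/null; python3 go.py .567,.3515,.255,.65; python3 -m crank '[[-1,0,0,0,0],[-1,0,0,0,0],[-1,0,0,0,0],[-1,0,0,0,0],[-1,0,0,0,0],[-1,0,0,0,0]]' 30 >/dev/null; python3 go.py;python3 -m crank '[[-1,0,0,0,0.06],[-1,0,0,0,0.12],[-1,0,0,0,0.12]]' >/dev/null; python3 go.py; python3 -m crank '[[-1,0,0,0,0.06],[-1,0,0,0,0.1],[-1,0,0,0,0.1]]'>/dev/null; python3 go.py
```

```text
.567,.3515,.255,.65 -> d mm [ 1.4 -1.5 -1.7] roll -0.002
t 8.62 pos [0.5668 0.3494 0.2533] rot [-3.141  0.004  0.648] q [ 0.44  0.73  1.28 -0.    1.13  1.36] F [ 0.4 -0.4  0.3] T [-0.043 -0.076 -0.005] open 0.0689 grip 0.0
t 9.12 pos [0.5667 0.351  0.2553] rot [-3.142e+00 -1.000e-03  6.500e-01] q [0.44 0.73 1.28 0.   1.13 1.36] F [-1.   0.5  2.8] T [0.109 0.004 0.026] open 0.0393 grip 30.0
t 9.37 pos [0.5669 0.3509 0.2552] rot [ 3.141e+00 -1.000e-03  5.280e-01] q [ 0.44  0.73  1.28 -0.    1.13  1.48] F [-1.2  0.4  3. ] T [ 0.101  0.016 -0.005] open 0.0396 grip 30.0
t 9.62 pos [0.5669 0.3509 0.2552] rot [-3.142e+00 -1.000e-03  4.300e-01] q [ 0.44  0.73  1.28 -0.    1.13  1.58] F [0.3 1.4 3.7] T [ 0.062  0.062 -0.061] open 0.0397 grip 30.0
```

The well-2 cap is loose, so I keep turning until it hits the stop.

```bash
R='[[-1,0,0,0,0.08],[-1,0,0,0,0.15],[-1,0,0,0,0.15]]'; true; python3 -m crank '[[-1,0,0,0,0.1],[-1,0,0,0,0.2],[-1,0,0,0,0.2]]' >/dev/null; python3 go.py;python3 -m crank '[[-1,0,0,0,0.08],[-1,0,0,0,0.15],[-1,0,0,0,0.15]]' >/dev/null; python3 go.py; python3 -m crank '[[-1,0,0,0,0.08],[-1,0,0,0,0.15],[-1,0,0,0,0.15]]' >/dev/null; python3 go.py; python3 -m crank '[[-1,0,0,0,0.08],[-1,0,0,0,0.15],[-1,0,0,0,0.15]]' >/dev/null; python3 go.py
```

```text
t 9.87 pos [0.5668 0.3508 0.2552] rot [-3.141e+00 -1.000e-03  2.290e-01] q [0.44 0.73 1.28 0.   1.13 1.78] F [-1.5  1.7  4.2] T [ 0.051  0.139 -0.101] open 0.04 grip 30.0
t 10.12 pos [0.5668 0.3509 0.2551] rot [-3.141e+00 -1.000e-03  8.200e-02] q [0.44 0.73 1.28 0.   1.13 1.93] F [-1.   0.5  4.9] T [ 0.053  0.231 -0.041] open 0.0393 grip 30.0
t 10.37 pos [0.5668 0.3508 0.2551] rot [-3.141e+00 -1.000e-03 -6.800e-02] q [ 0.44  0.73  1.28 -0.    1.13  2.08] F [-0.9  0.5  5.2] T [ 0.028  0.254 -0.074] open 0.0396 grip 30.0
t 10.62 pos [0.5665 0.3511 0.2551] rot [-3.141  0.    -0.217] q [0.44 0.73 1.28 0.   1.13 2.23] F [-2.1  2.   6. ] T [0.171 0.412 0.24 ] open 0.0397 grip 30.0
```

```bash
python3 -m crank '[[-1,0,0,0,0.06],[-1,0,0,0,0.12],[-1,0,0,0,0.12]]' >/dev/null; python3 go.py;  python3 -m crank '[[0.4,0,0,0,0],[0.4,0,0,0,0],[0.4,0,0,0,0],[0.4,0,0,0,-0.12],[0.4,0,0,0,-0.24],[0.4,0,0,0,-0.36],[0.4,0,0,0,-0.44],[0.4,0,0,0,-0.44]]'>/dev/null; python3 go.py .567,.3515,.231,.153
```

```text
t 10.87 pos [0.5672 0.3509 0.2553] rot [-3.14e+00 -2.00e-03 -3.36e-01] q [ 0.44  0.73  1.28 -0.    1.13  2.35] F [ 1.7 -0.4  5.7] T [ 0.319 -0.287  0.536] open 0.0397 grip 30.0
.567,.3515,.231,.153 -> d mm [ 0.6 -0.9 22.9] roll -0.049
t 11.53 pos [0.5665 0.3505 0.2539] rot [3.141e+00 2.000e-03 1.040e-01] q [ 0.44  0.73  1.28 -0.    1.13  1.91] F [-0.1 -0.6 -1. ] T [0.009 0.043 0.055] open 0.0642 grip 0.0
```

```bash
python3 -m crank '[[0.4,0,0,12,-0.05],[0.4,0,0,23,-0.05],[0.4,0,0,23,-0.05],[-1,0,0,23,-0.05],[-1,0,0,23,-0.05],[-1,0,0,23,-0.05],[-1,0,0,23,-0.05],[-1,0,0,23,-0.05]]' 10 >/dev/null; python3 go.py; python3 -m crank '[[-1,0,0,-10,0],[-1,0,0,-25,0],[-1,0,0,-50,0],[-1,0,0,-80,0],[-1,0,0,-110,0],[-1,0,0,-140,0],[-1,0,0,-149,0],[-1,0,0,-149,0]]' >/dev/null; python3 go.py .5137,-.2071,.38,-.217
python3 - <<'E'
import numpy as np
e=np.array([np.cos(-.217),np.sin(-.217)]);f=np.array([-e[1],e[0]])
o=np.array([.5313,-.211])
W=[(-18,120),(-18,74.8),(-19.6,70.5),(-20.8,64.7),(-23.2,58.8),(-26.1,52.9),(-32.2,47.8)]
for b in(0,1,2):
    print(b,[tuple(np.r_[o+f*.07*(b-1)+e*u/1e3,.2035+w/1e3].round(4)) for u,w in (W[0],W[1],W[-1])])
E
```

```text
t 12.2 pos [0.5666 0.3514 0.2324] rot [-3.14e+00 -1.00e-03  1.50e-01] q [0.44 0.76 1.3  0.   1.08 1.86] F [-1.8  4.2  2.3] T [0.774 0.312 0.041] open 0.0449 grip 9.8
.5137,-.2071,.38,-.217 -> d mm [-135.8  543.5    4. ] roll 0.366
t 12.87 pos [0.5671 0.3505 0.384 ] rot [-3.141 -0.006  0.149] q [ 0.44  0.62  1.12 -0.    1.39  1.86] F [-0.4  0.3 -2.8] T [-0.018  0.047 -0.038] open 0.0444 grip 9.9
0 [(np.float64(0.4987), np.float64(-0.2755), np.float64(0.3235)), (np.float64(0.4987), np.float64(-0.2755), np.float64(0.2783)), (np.float64(0.4848), np.float64(-0.2724), np.float64(0.2513))]
1 [(np.float64(0.5137), np.float64(-0.2071), np.float64(0.3235)), (np.float64(0.5137), np.float64(-0.2071), np.float64(0.2783)), (np.float64(0.4999), np.float64(-0.2041), np.float64(0.2513))]
2 [(np.float64(0.5288), np.float64(-0.1388), np.float64(0.3235)), (np.float64(0.5288), np.float64(-0.1388), np.float64(0.2783)), (np.float64(0.5149), np.float64(-0.1357), np.float64(0.2513))]
```

```bash
python3 -m crank '[[-1,-8,30,0,0.02],[-1,-16,65,0,0.05],[-1,-26,105,0,0.08],[-1,-36,145,0,0.11],[-1,-46,185,0,0.14],[-1,-56,225,0,0.17],[-1,-66,265,0,0.2],[-1,-76,305,0,0.23],[-1,-86,345,0,0.26],[-1,-96,385,0,0.29],[-1,-106,425,0,0.32],[-1,-114,457,0,0.35]]' >/dev/null; python3 go.py .5137,-.2071,.34,-.217
```

```text
.5137,-.2071,.34,-.217 -> d mm [10.2 85.9 38.3] roll 0.014
t 13.87 pos [ 0.521  -0.1209  0.3783] rot [ 3.141  0.004 -0.203] q [-0.37  0.38  1.54 -0.    1.22  1.4 ] F [ 0.5  0.4 -3.1] T [ 0.026 -0.074 -0.052] open 0.0442 grip 9.9
```

```bash
python3 -m crank '[[-1,0,0,0,0],[-1,0,0,0,0]]' >/dev/null; python3 go.py .5137,-.2071,.34,-.217 .5137,-.2071,.325,-.217
```

```text
.5137,-.2071,.34,-.217 -> d mm [10.1 87.  38.4] roll 0.013
.5137,-.2071,.325,-.217 -> d mm [10.1 87.  53.4] roll 0.013
t 14.03 pos [ 0.5215 -0.1199  0.3784] rot [-3.141  0.004 -0.204] q [-0.37  0.38  1.54 -0.    1.22  1.41] F [ 1.   0.5 -1.9] T [0.089 0.007 0.032] open 0.044 grip 10.0
```

```bash
python3 -m crank '[[-1,3,30,10,0.01],[-1,7,60,25,0.013],[-1,10,87,40,0.013],[-1,10,87,53,0.013],[-1,10,87,53,0.013],[-1,10,87,53,0.013]]' >/dev/null; python3 go.py .5137,-.2071,.28,-.217; python3 - <<'E'
from cell import vision
import cv2,numpy as np
a=[vision.read_camera(n)[0][:,:,::-1] for n in("scene","top")]
cv2.imwrite("pics/c2.png",np.hstack([cv2.resize(a[0][110:240,160:290],(400,400)),cv2.resize(a[1][155:255,295:395],(400,400))]))
E
```

```text
.5137,-.2071,.28,-.217 -> d mm [-0.3  3.1 46.2] roll 0.005
t 14.53 pos [ 0.5146 -0.2041  0.3262] rot [-3.14   0.004 -0.212] q [-0.52  0.47  1.56  0.    1.12  1.27] F [ 0.3 -0.5 -3.5] T [ 0.013 -0.044  0.01 ] open 0.044 grip 10.0
```

View pics/c2.png

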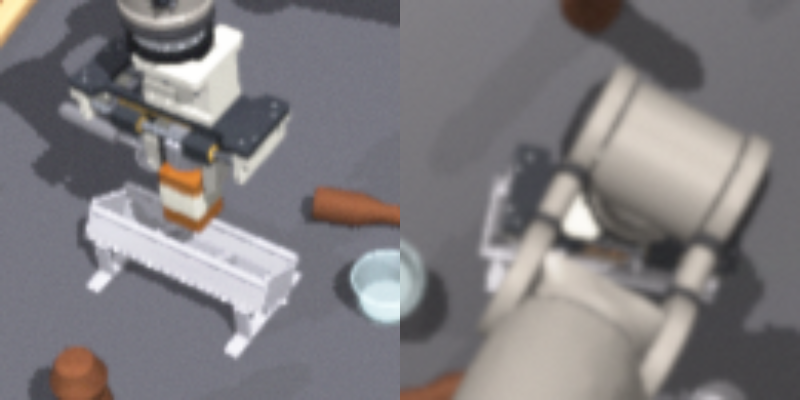

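The jar is upright over the middle bay. I'll lower it to the first-contact height.

```bash
python3 -m crank '[[-1,0,3,10,0.005],[-1,0,3,20,0.005],[-1,0,3,30,0.005],[-1,0,3,40,0.005],[-1,0,3,46,0.005],[-1,0,3,46,0.005]]' >/dev/null; python3 go.py .5137,-.2071,.28,-.217; python3 -m crank '[[-1,0,0,2,0],[-1,-1,0,4,0],[-1,-2,0,7,0],[-1,-3,0,10,0],[-1,-3,0,10,0]]' 7 >/dev/null; python3 go.py .5137,-.2071,.28,-.217
```

```text
.5137,-.2071,.28,-.217 -> d mm [-0.4 -1.  -0.1] roll -0.001
t 15.13 pos [ 0.5139 -0.2082  0.2799] rot [-3.141e+00  2.000e-03 -2.180e-01] q [-0.52  0.52  1.61  0.    1.01  1.27] F [-0.6  0.3 -2.2] T [0.014 0.068 0.031] open 0.0439 grip 10.0
.5137,-.2071,.28,-.217 -> d mm [ 2.2 -1.3 -8. ] roll -0.001
t 15.55 pos [ 0.5113 -0.2079  0.272 ] rot [ 3.141e+00 -2.000e-03 -2.180e-01] q [-0.52  0.53  1.63 -0.    0.99  1.26] F [ 1.7 -1.2  1.4] T [-0.219 -0.364  0.059] open 0.0439 grip 7.0
```

```bash
python3 -m crank '[[-1,-1,0,3,0],[-1,-2,0,6,0],[-1,-4,0,9,0],[-1,-5,0,12,0],[-1,-5,0,12,0]]' >/dev/null; python3 go.py .5137,-.2071,.28,-.217;python3 - <<'E'
from cell import vision
import cv2,numpy as np
a=[vision.read_camera(n)[0][:,:,::-1] for n in("scene",)]
cv2.imwrite("pics/c3.png",cv2.resize(a[0][130:230,170:270],(600,600),interpolation=cv2.INTER_CUBIC))
E
```

```text
.5137,-.2071,.28,-.217 -> d mm [  8.3  -1.1 -21.2] roll -0.001
t 15.97 pos [ 0.5054 -0.2063  0.2588] rot [-3.141e+00  3.000e-03 -2.180e-01] q [-0.53  0.54  1.65 -0.    0.95  1.26] F [-1.1 -0.2 -0.6] T [-0.016  0.127 -0.015] open 0.0442 grip 7.0
```

View pics/c3.png

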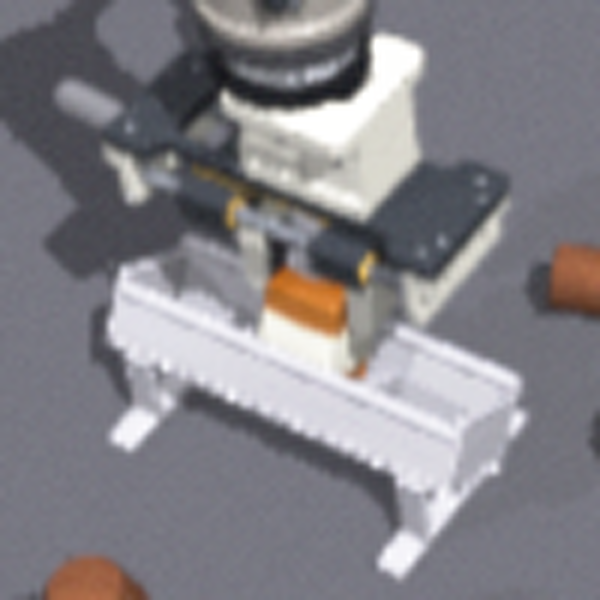

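The jar is pivoting into the bay as planned, with its orange shoulder at (310,295) leaning back. I'll carry on to the floor.

```bash
python3 -m crank '[[-1,-2,0,2,0],[-1,-4,0,4,0],[-1,-6,0,6,0],[-1,-6,0,6,0]]' >/dev/null; python3 go.py .4999,-.2041,.2525,-.217; python3 -m crank '[[-1,0,0,2,0],[-1,0,0,2,0]]' >/dev/null; python3 go.py;  python3 -m crank '[[-1,0,0,2,0],[-1,0,0,2,0]]' >/dev/null; python3 go.py
```

```text
.4999,-.2041,.2525,-.217 -> d mm [-0.3 -1.   0.5] roll -0.001
t 16.35 pos [ 0.5    -0.2051  0.253 ] rot [-3.141e+00  1.000e-03 -2.180e-01] q [-0.53  0.54  1.68 -0.    0.93  1.26] F [-0.7  1.1 -1.3] T [-0.019  0.044 -0.03 ] open 0.0439 grip 7.0
t 16.52 pos [ 0.4998 -0.2051  0.2512] rot [-3.141e+00  3.000e-03 -2.180e-01] q [-0.53  0.54  1.68 -0.    0.93  1.26] F [-4.5  0.4  2.7] T [0.111 0.68  0.049] open 0.0437 grip 7.0
t 16.68 pos [ 0.5003 -0.2052  0.2498] rot [-3.141e+00  1.000e-03 -2.180e-01] q [-0.53  0.54  1.68 -0.    0.92  1.26] F [-3.9  0.4  5.4] T [ 0.209  0.467 -0.025] open 0.0438 grip 7.0
```

```bash
cat > tilt.py <<'E'
import numpy as np,sys
from cell import vision
from h import cloud
# far-face plane in bed frame of bay b: normal tilt, offset from bay centre
b=int(sys.argv[1]);fw=sys.argv[2] if len(sys.argv)>2 else "scene"
P,C=cloud(fw,*vision.read_camera(fw));ps=-.217;o=np.array([.5332,-.2105,.036]) if fw=="scene" else np.array([.5294,-.2114,.036])
c,s=np.cos(ps),np.sin(ps);a=np.pi/6
M=np.array([[c,-s,0],[s,c,0],[0,0,1]])@np.array([[np.cos(a),0,-np.sin(a)],[0,1,0],[np.sin(a),0,np.cos(a)]])
q=(P-o)@M-[0,.07*(b-1),0]
m=(abs(q[:,1])<14)&(abs(q[:,1])<.018)&(q[:,2]>.034)&(q[:,2]<.064)&(q[:,0]>.005)&(q[:,0]<.032)
Q=q[m]
if len(Q)>20:
    for _ in range(4):
        A=np.c_[Q[:,2],Q[:,1],np.ones(len(Q))];k=np.linalg.lstsq(A,Q[:,0],rcond=None)[0];r=Q[:,0]-A@k;Q=Q[abs(r)<max(.002,2*r.std())]
    print(len(Q),"tilt err deg (+ = too upright)",np.degrees(np.arctan(k[0])).round(1),"yaw deg",np.degrees(np.arctan(k[1])).round(1),"face x at z=0",round(k[2]*1e3,1),"-> base centre x",round(k[2]*1e3-22,1))
t=q[(abs(q[:,1])<.03)&(abs(q[:,0])<.03)&(q[:,2]>.085)&(q[:,2]<.125)&(C.min(1)[...]>110)]
if len(t)>10:print("cap top: n",len(t),"z95",np.percentile(t[:,2],[50,90])*1e3,"x,y mean",t[t[:,2]>.1].mean(0)*1e3)
E
python3 tilt.py 1
```

```text
91 tilt err deg (+ = too upright) -1.2 yaw deg 0.3 face x at z=0 17.8 -> base centre x -4.2
cap top: n 21 z95 [95.48226314 99.27488164] x,y mean [ 27.49210872 -25.23906056 102.68067108]
```

```bash
python3 -m crank '[[0.13,0,0,-1,0],[0.13,0,0,-2,0],[0.13,0,0,-2,0],[0.13,0,0,-2,0],[0.13,0,0,-20,0],[0.13,0,0,-55,0],[0.13,0,0,-95,0],[0.13,0,0,-125,0],[0.13,0,0,-125,0]]' >/dev/null; python3 go.py .579,.269,.38,.153; python3 tilt.py 1
```

```text
.579,.269,.38,.153 -> d mm [ -27.1 -480.4    1.2] roll -0.371
t 17.48 pos [ 0.5015 -0.2058  0.3812] rot [ 3.138 -0.011 -0.218] q [-0.53  0.39  1.52 -0.    1.22  1.26] F [-0.6 -0.2  0.2] T [ 0.023 -0.004 -0.009] open 0.0519 grip 0.0
81 tilt err deg (+ = too upright) 1.0 yaw deg 0.8 face x at z=0 16.0 -> base centre x -6.0
cap top: n 117 z95 [ 98.73295856 104.24344955] x,y mean [ -0.54911912   0.84783141 103.29315812]
```

Jar one is seated, with its cap top 104 mm above the bed floor. Now the well-1 jar.

```bash
python3 -m crank '[[0.4,-27,-480,0,-0.37],[0.4,-27,-480,0,-0.37],[0.4,-27,-480,0,-0.37],[0.4,-27,-480,0,-0.37],[0.4,-27,-480,0,-0.37],[0.4,-27,-480,0,-0.37],[0.4,-27,-480,0,-0.37],[0.4,-27,-480,0,-0.37],[0.4,-27,-480,0,-0.37],[0.4,-27,-480,0,-0.37],[0.4,-27,-480,0,-0.37],[0.4,-27,-480,0,-0.37]]' >/dev/null;python3 -m crank '[[0.4,0,0,0,0],[0.4,0,0,0,0]]' >/dev/null; python3 go.py .579,.269,.2325,.153
```

```text
.579,.269,.2325,.153 -> d mm [  1.2   1.6 139.9] roll 0.001
t 18.7 pos [0.5776 0.2704 0.3724] rot [3.141e+00 3.000e-03 1.540e-01] q [ 0.32  0.58  1.23 -0.    1.34  1.73] F [ 0.4 -0.8 -0. ] T [-0.002  0.017  0.039] open 0.0641 grip 0.0
```

```bash
python3 -m crank '[[0.4,1,1,30,0],[0.4,1,1,65,0],[0.4,1,1,95,0],[0.4,1,1,120,0],[0.4,1,1,140,0],[0.4,1,1,140,0],[-1,1,1,140,0],[-1,1,1,140,0],[-1,1,1,140,0],[-1,1,1,140,0],[-1,1,1,140,0]]' 10 >/dev/null; python3 go.py; python3 -m crank '[[-1,0,0,-10,0],[-1,0,0,-25,0],[-1,0,0,-50,0],[-1,0,0,-80,0],[-1,0,0,-110,0],[-1,0,0,-140,0],[-1,0,0,-150,0],[-1,0,0,-150,0],[-1,0,0,-150,0]]' >/dev/null; python3 go.py .4987,-.2755,.38,-.217
```

```text
t 19.62 pos [0.5795 0.2685 0.2364] rot [-3.141e+00 -3.000e-03  1.520e-01] q [ 0.31  0.71  1.39 -0.    1.04  1.73] F [-0.6  1.3  4.8] T [0.043 0.017 0.005] open 0.0447 grip 9.8
.4987,-.2755,.38,-.217 -> d mm [-161.4  525.3    3.9] roll 0.369
t 20.37 pos [0.5788 0.2682 0.3839] rot [3.141e+00 1.000e-03 1.520e-01] q [ 0.31  0.57  1.22 -0.    1.36  1.73] F [ 0.2 -0.7 -2.2] T [-0.002  0.03   0.061] open 0.0437 grip 9.9
```

```bash
python3 -m crank '[[-1,-9,30,0,0.02],[-1,-20,65,0,0.05],[-1,-32,105,0,0.08],[-1,-45,145,0,0.11],[-1,-57,185,0,0.14],[-1,-69,225,0,0.17],[-1,-81,265,0,0.2],[-1,-94,305,0,0.23],[-1,-106,345,0,0.26],[-1,-119,385,0,0.29],[-1,-131,425,0,0.32],[-1,-141,457,0,0.35]]' >/dev/null; python3 -m crank '[[-1,0,0,0,0.01],[-1,0,0,0,0.02],[-1,0,0,0,0.02]]' >/dev/null; python3 go.py .4987,-.2755,.33,-.217
```

```text
.4987,-.2755,.33,-.217 -> d mm [ 5.8 71.6 52.6] roll -0.002
t 21.62 pos [ 0.5086 -0.2044  0.3826] rot [-3.14   0.004 -0.219] q [-0.52  0.4   1.49  0.    1.25  1.27] F [ 0.8 -0.5 -3. ] T [0.062 0.034 0.033] open 0.0442 grip 9.9
```

```bash
python3 -m crank '[[-1,3,30,0,0],[-1,6,60,0,0],[-1,6,72,0,0],[-1,6,72,15,0],[-1,6,72,35,0],[-1,6,72,53,0],[-1,6,72,53,0],[-1,6,72,53,0]]' >/dev/null; python3 go.py .4987,-.2755,.284,-.217
```

```text
.4987,-.2755,.284,-.217 -> d mm [-0.5  0.7 46.7] roll 0.001
t 22.28 pos [ 0.4994 -0.2749  0.3307] rot [-3.14e+00  3.00e-03 -2.16e-01] q [-0.64  0.49  1.5   0.    1.15  1.15] F [ 0.4  0.2 -1.4] T [ 0.068 -0.055  0.023] open 0.0439 grip 9.9
```

```bash
python3 -m crank '[[-1,-1,2,10,0],[-1,-1,2,20,0],[-1,-1,2,30,0],[-1,-1,2,40,0],[-1,-1,2,47,0],[-1,-1,2,47,0]]' >/dev/null; python3 go.py .4987,-.2755,.284,-.217; python3 -m crank '[[-1,0,0,2,0],[-1,-1,0,4,0],[-1,-2,0,7,0],[-1,-3,0,10,0],[-1,-4,0,13,0],[-1,-5,0,16,0],[-1,-7,0,19,0],[-1,-8,0,22,0],[-1,-8,0,22,0]]' 7 >/dev/null; python3 go.py .4848,-.2724,.2565,-.217
```

```text
.4987,-.2755,.284,-.217 -> d mm [ 0.6 -2.6 -1.1] roll -0.001
t 22.78 pos [ 0.4976 -0.2779  0.2829] rot [-3.141e+00  2.000e-03 -2.180e-01] q [-0.64  0.54  1.56  0.    1.04  1.15] F [-0.2  0.2 -1.8] T [ 0.026 -0.101  0.044] open 0.0441 grip 10.0
.4848,-.2724,.2565,-.217 -> d mm [-5.2 -2.8  5.5] roll -0.001
t 23.53 pos [ 0.4892 -0.2762  0.262 ] rot [-3.141e+00  2.000e-03 -2.180e-01] q [-0.65  0.56  1.61 -0.    0.98  1.14] F [-0.2 -0.1  0. ] T [-0.016  0.151  0.01 ] open 0.044 grip 7.0
```

```bash
python3 -m crank '[[-1,-2,0,2,0],[-1,-4,-1,4,0],[-1,-6,-1,6,0],[-1,-6,-1,6,0]]' >/dev/null; python3 go.py; python3 -m crank '[[-1,0,0,2,0],[-1,0,0,2,0]]' >/dev/null; python3 go.py;  python3 -m crank '[[-1,0,0,2,0],[-1,0,0,2,0]]' >/dev/null; python3 go.py; python3 tilt.py 0
```

```text
t 23.87 pos [ 0.4838 -0.2739  0.2561] rot [-3.141e+00  1.000e-03 -2.180e-01] q [-0.65  0.56  1.63 -0.    0.96  1.14] F [-0.2 -0.5 -1.7] T [-0.018 -0.019 -0.007] open 0.044 grip 7.0
t 24.03 pos [ 0.4842 -0.2741  0.2549] rot [ 3.141  0.    -0.218] q [-0.65  0.56  1.63 -0.    0.95  1.14] F [-2.   0.2  3.7] T [ 0.011  0.252 -0.003] open 0.0439 grip 7.0
t 24.2 pos [ 0.4844 -0.2741  0.2533] rot [ 3.141e+00 -1.000e-03 -2.180e-01] q [-0.65  0.56  1.63  0.    0.95  1.14] F [-0.7  0.6  6.4] T [ 0.09   0.176 -0.042] open 0.0438 grip 7.0
80 tilt err deg (+ = too upright) -1.3 yaw deg -2.2 face x at z=0 18.1 -> base centre x -3.9
cap top: n 15 z95 [ 97.45619022 101.90921752] x,y mean [ 22.03984838 -20.61277978 102.48880508]
```

Bay 0 is seated the same way. I'll release, rise and go back for the last jar.

```bash
python3 -m crank '[[0.11,0,0,-1,0],[0.11,0,0,-2,0],[0.11,0,0,-2,0],[0.11,0,0,-2,0],[0.11,0,0,-20,0],[0.11,0,0,-55,0],[0.11,0,0,-95,0],[0.11,0,0,-125,0],[0.11,0,0,-125,0],[0.11,0,0,-125,0]]' >/dev/null; python3 tilt.py 0; python3 go.py .592,.1865,.375,.153
```

```text
84 tilt err deg (+ = too upright) -1.5 yaw deg -2.0 face x at z=0 17.6 -> base centre x -4.4
cap top: n 116 z95 [ 99.44563059 104.03267827] x,y mean [ -1.35036137  -0.1186575  103.27166535]
.592,.1865,.375,.153 -> d mm [   5.7 -472.8    2.5] roll -0.371
t 25.13 pos [ 0.4841 -0.2739  0.3775] rot [ 3.142 -0.    -0.218] q [-0.65  0.42  1.48 -0.    1.24  1.14] F [-1.5 -1.  -0.4] T [0.096 0.063 0.001] open 0.0512 grip 0.0
```

```bash
python3 -m crank '[[0.4,6,-473,0,-0.37],[0.4,6,-473,0,-0.37],[0.4,6,-473,0,-0.37],[0.4,6,-473,0,-0.37],[0.4,6,-473,0,-0.37],[0.4,6,-473,0,-0.37],[0.4,6,-473,0,-0.37],[0.4,6,-473,0,-0.37],[0.4,6,-473,0,-0.37],[0.4,6,-473,0,-0.37],[0.4,6,-473,0,-0.37],[0.4,6,-473,0,-0.37]]' >/dev/null;python3 -m crank '[[0.4,0,0,0,0],[0.4,0,0,0,0],[0.4,0,0,0,0]]' >/dev/null; python3 go.py .592,.1865,.2325,.153
```

```text
.592,.1865,.2325,.153 -> d mm [ -0.2  -1.2 143.8] roll -0.002
t 26.38 pos [0.5923 0.1854 0.3763] rot [3.141e+00 3.000e-03 1.510e-01] q [ 0.18  0.54  1.28 -0.    1.32  1.6 ] F [-0.1 -0.5 -0.3] T [-0.038  0.004 -0.031] open 0.0643 grip 0.0
```

```bash
python3 -m crank '[[0.4,0,-1,30,0],[0.4,0,-1,65,0],[0.4,0,-1,95,0],[0.4,0,-1,120,0],[0.4,0,-1,144,0],[0.4,0,-1,144,0],[0.4,0,-1,144,0],[-1,0,-1,144,0],[-1,0,-1,144,0],[-1,0,-1,144,0],[-1,0,-1,144,0],[-1,0,-1,144,0]]' 10 >/dev/null; python3 go.py; python3 -m crank '[[-1,0,0,-10,0],[-1,0,0,-25,0],[-1,0,0,-50,0],[-1,0,0,-80,0],[-1,0,0,-110,0],[-1,0,0,-140,0],[-1,0,0,-150,0],[-1,0,0,-150,0],[-1,0,0,-150,0]]' >/dev/null; python3 go.py .5288,-.1388,.38,-.217
```

```text
t 27.38 pos [0.5929 0.1872 0.2353] rot [ 3.141e+00 -3.000e-03  1.520e-01] q [ 0.18  0.68  1.45 -0.    1.01  1.6 ] F [ 0.5 -2.6  5.9] T [-0.339  0.039  0.023] open 0.0449 grip 9.7
.5288,-.1388,.38,-.217 -> d mm [-111.9  312.9    2.6] roll 0.369
t 28.13 pos [0.592  0.1875 0.3826] rot [-3.142e+00  1.000e-03  1.520e-01] q [0.18 0.54 1.27 0.   1.33 1.6 ] F [ 0.   0.2 -4. ] T [ 0.033  0.064 -0.012] open 0.0443 grip 9.8
```

```bash
python3 -m crank '[[-1,-10,28,0,0.03],[-1,-22,62,0,0.07],[-1,-36,100,0,0.12],[-1,-50,140,0,0.17],[-1,-64,180,0,0.22],[-1,-78,220,0,0.27],[-1,-92,258,0,0.32],[-1,-104,290,0,0.36],[-1,-112,313,0,0.369],[-1,-112,313,0,0.369],[-1,-112,313,0,0.369],[-1,-112,313,0,0.369]]' >/dev/null; python3 go.py .5288,-.1388,.33,-.217
```

```text
.5288,-.1388,.33,-.217 -> d mm [ 0.1  0.3 51.7] roll -0.0
t 29.13 pos [ 0.5288 -0.1384  0.3817] rot [-3.14   0.004 -0.217] q [-0.4   0.4   1.5   0.    1.24  1.39] F [-0.   0.7 -2.7] T [ 0.031  0.024 -0.043] open 0.0441 grip 10.0
```

```bash
python3 -m crank '[[-1,0,0,20,0],[-1,0,0,40,0],[-1,0,0,60,0],[-1,-1,-1,75,0],[-1,-1,-1,87,0],[-1,-1,-1,98,0],[-1,-1,-1,98,0],[-1,-1,-1,98,0]]' >/dev/null; python3 go.py .5288,-.1388,.283,-.217; python3 -m crank '[[-1,0,0,2,0],[-1,-1,0,4,0],[-1,-2,0,7,0],[-1,-3,0,10,0],[-1,-4,0,13,0],[-1,-5,0,16,0],[-1,-7,0,19,0],[-1,-8,0,22,0],[-1,-8,0,22,0]]' 7 >/dev/null; python3 go.py .5145,-.1362,.2555,-.217
```

```text
.5288,-.1388,.283,-.217 -> d mm [1.  2.2 1.9] roll 0.002
t 29.8 pos [ 0.5283 -0.1364  0.2849] rot [-3.141e+00  2.000e-03 -2.150e-01] q [-0.39  0.5   1.63  0.    1.01  1.39] F [-0.4  0.3 -2.2] T [ 0.025  0.016 -0.036] open 0.0439 grip 10.0
.5145,-.1362,.2555,-.217 -> d mm [-5.2  1.4  7.3] roll -0.0
t 30.55 pos [ 0.5199 -0.1359  0.2628] rot [-3.141e+00  2.000e-03 -2.170e-01] q [-0.4   0.52  1.68 -0.    0.95  1.39] F [ 0.5 -0.2 -2.5] T [-0.005 -0.216 -0.038] open 0.0442 grip 7.0
```

```bash
python3 -m crank '[[-1,-2,0,2,0],[-1,-4,0,4,0],[-1,-6,0,7,0],[-1,-6,0,7,0]]' >/dev/null; python3 go.py; python3 -m crank '[[-1,0,0,2,0],[-1,0,0,2,0]]' >/dev/null; python3 go.py;  python3 -m crank '[[-1,0,0,2,0],[-1,0,0,2,0]]' >/dev/null; python3 go.py; python3 tilt.py 2
```

```text
t 30.88 pos [ 0.514  -0.1346  0.2562] rot [ 3.142e+00  1.000e-03 -2.170e-01] q [-0.4   0.52  1.7  -0.    0.92  1.39] F [ 0.8 -0.4 -3.1] T [-0.044 -0.107 -0.053] open 0.0438 grip 7.0
t 31.05 pos [ 0.5143 -0.1347  0.2549] rot [ 3.142  0.    -0.217] q [-0.4   0.52  1.7  -0.    0.92  1.39] F [-1.6  0.6  4.3] T [0.122 0.193 0.031] open 0.044 grip 7.0
t 31.22 pos [ 0.5146 -0.1347  0.2533] rot [ 3.141e+00 -1.000e-03 -2.170e-01] q [-0.4   0.52  1.7  -0.    0.92  1.39] F [-0.5 -0.5  5.2] T [ 0.152  0.117 -0.044] open 0.044 grip 7.0
93 tilt err deg (+ = too upright) -1.4 yaw deg 0.6 face x at z=0 17.6 -> base centre x -4.4
cap top: n 26 z95 [ 97.85163757 102.0118651 ] x,y mean [ 18.69619147 -14.81144483 102.00801652]
```

```bash
python3 -m crank '[[0.11,0,0,-1,0],[0.11,0,0,-2,0],[0.11,0,0,-2,0],[0.11,0,0,-2,0],[0.11,0,0,-20,0],[0.11,0,0,-55,0],[0.11,0,0,-95,0],[0.11,0,0,-135,0],[0.11,-40,-30,-160,0],[0.11,-80,-60,-180,0],[0.11,-80,-60,-180,0],[0.11,-80,-60,-180,0]]' >/dev/null; python3 go.py; for b in 0 1 2; do python3 tilt.py $b; done;  python3 - <<'E'
from cell import vision
import cv2,numpy as np
a=[vision.read_camera(n)[0][:,:,::-1] for n in("scene","top")]
cv2.imwrite("pics/c4.png",np.hstack([cv2.resize(a[0][110:260,150:350],(400,300)),cv2.resize(a[1][130:280,200:400],(400,300))]))
E
```

```text
t 32.27 pos [ 0.447  -0.0562  0.4351] rot [-3.141e+00 -3.000e-03 -2.150e-01] q [-0.3   0.18  1.66  0.    1.3   1.49] F [ 1.9 -0.2  1.6] T [0.022 0.011 0.011] open 0.0509 grip 0.0
78 tilt err deg (+ = too upright) -1.4 yaw deg 1.1 face x at z=0 18.3 -> base centre x -3.7
cap top: n 111 z95 [ 99.75340903 104.25694201] x,y mean [ -1.28150583   1.28864903 103.14086721]
87 tilt err deg (+ = too upright) -1.8 yaw deg -0.9 face x at z=0 18.1 -> base centre x -3.9
cap top: n 118 z95 [ 98.99245035 104.08952383] x,y mean [ -0.7327712    1.09731074 103.08165903]
84 tilt err deg (+ = too upright) -2.0 yaw deg -1.0 face x at z=0 18.8 -> base centre x -3.2
cap top: n 122 z95 [ 99.5639355  104.25458964] x,y mean [ -0.43395039   2.84509986 103.37514513]
```

View pics/c4.png

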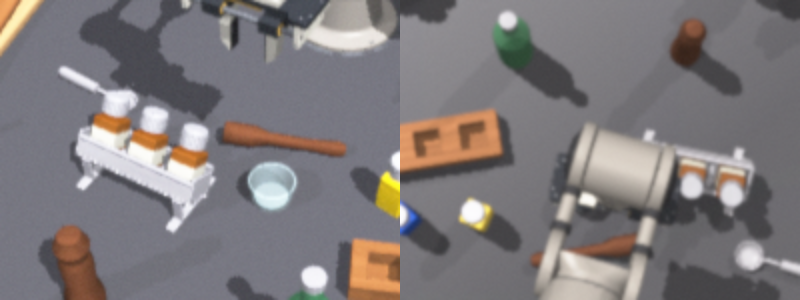

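All three jars are seated in their own bays, caps up and leaning to the robot. The tray is empty, the bystanders in view are in place, and the gripper is clear.

```bash
python3 -c "
from cell import ticket;print(ticket.hand_in())"
```

```text
the job is handed in; nothing more can be done
None
```

The job is handed in: the caps in wells 0 and 2 were loose and I screwed them home in the tray, the cap in well 1 was already tight, and all three jars are seated in separate rack bays after about 32 s of robot time; no verdict came back.

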